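Bolt, tug-test and invert a slide cassette

TASK

First move the dropper bottle that stands in the crank's way and set it upright on the worktop at least 15 cm from the crank. Then push the bolt fully home, hook the cassette's pull handle and tug it firmly towards the robot to confirm that the bolt holds, and only after that bring the crank over towards the robot and down to its stop so that the cassette ends fully upside down, still bolted in. Do not pull the unbolted cassette out, and leave the two jars and the petri dish where they stand.

Things in the scene. Friction and masses are not known exactly. Their poses are not given: they have to be found in the camera images.
- stand: Fixed inverting stand. Origin: centre of the underside of its 130 x 150 x 10 mm base plate; z up, x away from the robot, turned up to 0.45 rad. Posts (44 mm in x, 10 thick) at y = +-62 mm, tops at z = 152. A cage 90 (x) x 100 (y) x 44 mm turns between them on an axle along y at z = 130 mm; its mouth faces the robot and its clear top lies at z = 152 mm at the start
- crank_axle (a point): fixed point on the axle line (stand frame 0, -130, 130 mm), midway along the crank grip's length: the centre of the grip's circle; the bottle's 15 cm is counted horizontally from here. The crank's arm is at stand y = -76 to -84 mm, outside the post
- crank_grip (a point): point at stand y = -135 mm on the axis of the crank's black grip rod (16 mm diameter, parallel to stand y, from y = -84 to -170 mm), 75 mm from the axle. At the start it is up and away from the robot: 37.5 mm in stand +x of the axle, 65 mm above it. Moves with the crank
- rotor (a joint): angle of cage and crank, 0 at the start, 3.14 rad at the stop (cassette upside down). Grows as the crank comes over the top towards the robot and down: grip at stand x = -75 cos(a), z = 130 + 75 sin(a) mm, a = 2.094 - angle. Friction 0.22 N m (about 3 N at the grip), stays where left. The mouth dips and goes underneath; the pull handle sweeps 97 mm round the axle
- cassette (a joint): how far the slide cassette has slid out of the cage's mouth: 0 fully in, 0.030 m at most, friction about 1 N. With the bolt home it has only about 3.5 mm of play (reads 0.003 to 0.005), then stops hard against the bolt
- pull_handle: the cassette's bail handle before the cage's mouth, a U of 10 mm round steel bar. Crossbar along stand y, 76 mm long, 92 mm in stand -x of the axle, at z = 130 mm at the start; the opening between bar and cassette front is 40 mm (x) by 66 mm (y), free above and below. Origin on the axle, not on the bar: use pull_bar. A firm tug is about 10 N
- pull_bar (a point): middle of the crossbar of the pull handle (on the bar's axis)
- bolt (a joint): travel of the barrel bolt on top of the cage: 0 open, 0.026 m fully home. It slides to stand -y (towards the crank) across the front of a steel lug of the cassette; starts open at 0 to 0.007. Friction 2 N; stays where it is left
- bolt_knob (a point): middle of the bolt's upright knob (14 mm diameter, 16 mm high, on a 9 mm neck; its top is 30.5 mm above the cage's top); at the start z = 175 mm, stand x = -31.5 mm, stand y = 44 mm less the bolt's travel
- dropper: brown dropper bottle with black cap, about 55 g, loose, in the crank's way: body 33 mm diameter up to z = 62 mm, narrow cap (15 mm) up to 96 mm. Origin: centre of its underside. It stands 58 to 72 mm in stand -x of the axle, in the path of the crank grip
- small_jar: bystander: specimen jar, 44 mm diameter, 56 mm high, beside the dropper bottle (centres 66 to 80 mm apart, any side away from the stand). Origin: centre of its underside. Leave it
- big_jar: bystander: specimen jar, 54 mm diameter, 72 mm high, to the left of the stand. Origin: centre of its underside. Leave it
- petri_dish: bystander: petri dish, 61 mm diameter, 15 mm high, in front of the stand. Origin: centre of its underside. Leave it. The worktop is free right of the crank (world x 0.42 to 0.62, y -0.40 to the crank) but for the small jar; other clutter is outside that

How it is judged (in metres and radians):
On the way, in this order (a step that is already met when the one before it is completed fails the run):
1. the dropper bottle stands upright and released, clear of the crank (horizontal distance between dropper and crank_axle above 0.15 m and angle between dropper's own z axis and vertical below 0.15 rad and height (world z) of dropper below 0.012 m and linear speed of dropper below 0.03 m/s and contact force between the fingers and dropper below 0.1 N and value of joint rotor below 0.2 rad), for 0.2 s.
2. the bolt is pushed home with the cassette in (value of joint bolt above 0.021 m and value of joint rotor below 0.2 rad and value of joint cassette below 0.008 m), for 0.1 s.
3. the pull handle is tugged outwards with more than 4 N against the home bolt, cage not yet turned (contact force between the fingers and pull_handle above 4 N and value of joint cassette above 0.0022 m and value of joint bolt above 0.021 m and value of joint rotor below 0.2 rad), for 0.1 s.
4. the cage is turned fully upside down with the bolt still home (value of joint rotor above 3 rad and value of joint bolt above 0.021 m), for 0.2 s.
At the end, for the whole second after the job is handed in: The cage is turned to its stop (over 3.0 rad), the bolt home (over 21 mm of 26), the cassette within 8 mm of fully in, and the dropper bottle stands upright (within 0.15 rad) on the worktop, still and released, over 15 cm from the crank (horizontally, from crank_axle) (all of step 4 and velocity of joint rotor between -0.05 and 0.05 rad/s and value of joint cassette below 0.008 m and horizontal distance between dropper and crank_axle above 0.15 m and angle between dropper's own z axis and vertical below 0.15 rad and height (world z) of dropper below 0.012 m and linear speed of dropper below 0.03 m/s and contact force between the fingers and dropper below 0.1 N); the robot touches nothing.
It fails at once if the cassette is pulled out by more than 12 mm (value of joint cassette above 0.012 m).
It fails at once if the dropper bottle is knocked over (angle between dropper's own z axis and vertical above 1 rad).
It fails at once if a jar or the petri dish is shifted by more than 3 cm or tipped ((distance of small_jar from where it was at the start of the episode above 0.03 m or angle between small_jar's own z axis and vertical above 0.3 rad) or (distance of big_jar from where it was at the start of the episode above 0.03 m or angle between big_jar's own z axis and vertical above 0.3 rad) or (distance of petri_dish from where it was at the start of the episode above 0.03 m or angle between petri_dish's own z axis and vertical above 0.3 rad)).
It also fails if it takes over 72 s, if anything falls off the work surface, if the arm or the gripper's body presses on something with over 40 N, if the wrist force passes 120 N, or if a joint passes its speed limit or range.

ROBOT

A 6-joint arm with a two-finger parallel gripper is mounted at the origin on a cart in front of the work surface, level with it; the furniture and walls round the work are solid. World frame = base frame: x ahead of the robot, y to its left, z up, the work surface at z = 0. Lengths are in m, angles in degrees, forces in N, time in s.
With the tool pointing down it reaches from about 0.4 to 0.825 m from the base axis. Payload 7 kg.
Tool frame: the origin (TCP) lies at the centre of the arm's flange, where the gripper is bolted on; the fingertips stand 178 mm ahead of it and the grasp point (between the pads) lies 159 mm ahead of it (tip_reach is the distance from the TCP to the fingertips, in m); z points along the fingers, y is the line along which they close (so a half turn about z gives the same grasp; the last joint's range is limited). The gripper opens to 88 mm and grips with 3 to 60 N. Pads are 19 mm wide; open, the fingers measure 130 mm over their backs; the gripper's body (78 mm by 193 mm) begins 47 mm behind the grasp point.
Start: joints at [87.554, 20.546, 0.682, 0, -70.136, -16.507], TCP at [0.219, 0.638, 0.405] pointing down, gripper open.
Joint ranges: [-176.03, 176.03], [-82.01, 121.73], [-58.28, 71.71], [-173.87, 95.51], [-174.79, -0.11], [-173.66, 173.66]. Speed limits (degrees/s): [136.94, 136.94, 172.46, 180, 180, 180].

INTERFACE

Orientations are given as [roll, pitch, yaw] about the fixed x, y, z axes, in that order (R = Rz(yaw) Ry(pitch) Rx(roll)).
In Python, from plant import * gives the robot as it stands.
- The arm moves only by the shell command python3 -m handwheel 'ROWS'. ROWS is JSON, a list of rows, each a list of 7 numbers: the opening, from -1 (shut) to 1 (fully open), then the shift along the tool's x, y, z as a fraction of full scale, then the turn, a rotation vector about the tool's x, y, z as a fraction of full scale. A call has 1 to 5 rows; each row shifts and turns the commanded pose from where the row before left it, along the tool's axes as they then stand; what a row does not reach is not made up. Full scale, the value 1, is 0.025 m for a shift and 6 degrees for a turn. A row lasts 1/8 s, in which the tool goes at most 62.5 mm and 10.7 degrees, less where a joint would pass 70% of its speed; a pose out of reach is approached as far as the arm can. A call with a number of a shift or a turn outside -1 to 1 is refused whole. A call with a gripper value outside its range is refused whole. The fingers move at their own pace and stop on an object; the grip force is fixed at half the most. Time passes only in rows, so rows that do not move let the fingers close. It gives the time, the measured TCP pose, the force, the opening and the grip force at its end, in the units of the state.
- get_obs(): the state, without advancing time (a new reading comes with each control period).
- snapshot(name): name is "scene" or "side" or "wrist"; returns a dict with "color" (400x640x3 uint8, red, green, blue), "fx", "fy", "cx", "cy" (pixels), "k1" (the pictures are not rectified: a ray, as slopes to the right and down, at radius r is drawn at 1 + k1 r^2 times it, then the intrinsics apply), "R" (3x3) and "t" (3): a world point X has camera coordinates R X + t; the wrist camera has in their place "tool_from_camera" (4x4, takes a point from camera to tool coordinates, whose origin is the TCP and whose axes are the flange's). Camera axes: x right, y down, z forward; pixel columns grow to the right and rows downward; lengths in m; the calibration is good to about 2 mm. A picture is of the moment at which its call begins: read the wrist's pose just before it. There is no depth.
- close_job(): hands the job in; it is judged then, once.
The state is a dict: "clock": time; "joint_pos": joint angles; "qvel": joint speeds; "tau": joint torques, N m; "tool_pos": TCP position; "orientation": TCP orientation; "force": force on the tool from outside, world axes, zero at the start; "moment": the same for the moment, N m; "opening": finger opening in m; "gripper_force": force on a finger pad.
Only numpy, scipy, OpenCV 4.12 (cv2) and the standard library are available. Lean on these libraries where they do the work, as an engineer would, in place of code of your own. Each camera call takes 0.05 s, during which the arm holds its last target. There are 200 camera calls.

## Working session

There is one attempt and no reset: what is moved stays moved. The work goes in short steps, Python scripts to look and compute and a shell command to move; the robot and the scene stay as the last step left them, time stands still between calls to the robot, and variables do not carry over. Pictures are saved under pics/ and viewed, at most 10 in all, crops included, and the job is handed in when it is done.

```bash
ls; mkdir -p pics; python3 - <<'E'
from plant import *
import cv2
o=get_obs(); print({k:o[k] for k in('clock','tool_pos','orientation','opening','force')})
for n in("scene","side"):
    s=snapshot(n); cv2.imwrite(f"pics/{n}0.png",s["color"][:,:,::-1]); print(n,{k:s[k] for k in s if k!="color"})
s=snapshot("wrist"); print(s["tool_from_camera"],s["fx"],s["k1"])
E
```

```text
pics
{'clock': 0.0, 'tool_pos': array([0.21918088, 0.6382126 , 0.40370931]), 'orientation': array([ 1.79903722e+02, -7.87257694e-03, -1.89596193e+01]), 'opening': 0.08761076083735105, 'force': array([-0.53274388,  0.9164927 ,  0.71030088])}
scene {'fx': 421.0180007116995, 'fy': 421.0180007116995, 'cx': 326.6493262522314, 'cy': 194.13236254738683, 'k1': -0.09116202817533792, 'R': array([[-0.81035245, -0.58593469,  0.00307389],
       [-0.46206847,  0.63580096, -0.6182636 ],
       [ 0.36030771, -0.50243176, -0.78596481]]), 't': array([0.50924036, 0.26456939, 0.87036476])}
side {'fx': 385.0109487951253, 'fy': 385.0109487951253, 'cx': 317.7158552434794, 'cy': 200.7248437976695, 'k1': -0.00877686142506752, 'R': array([[ 0.99950059,  0.03067085, -0.00760749],
       [ 0.01380162, -0.64026604, -0.76802924],
       [-0.02842693,  0.76754068, -0.6403696 ]]), 't': array([-0.53581673,  0.14627075,  0.94448528])}
[[ 7.84278241e-04 -9.62248392e-01 -2.72171669e-01  7.38638783e-02]
 [ 9.99999400e-01  9.62946511e-04 -5.22890434e-04  1.09227725e-03]
 [ 7.65237238e-04 -2.72171095e-01  9.62248569e-01  1.94984727e-02]
 [ 0.00000000e+00  0.00000000e+00  0.00000000e+00  1.00000000e+00]] 334.63108462525236 -0.030370535738736625
```

View pics/scene0.png

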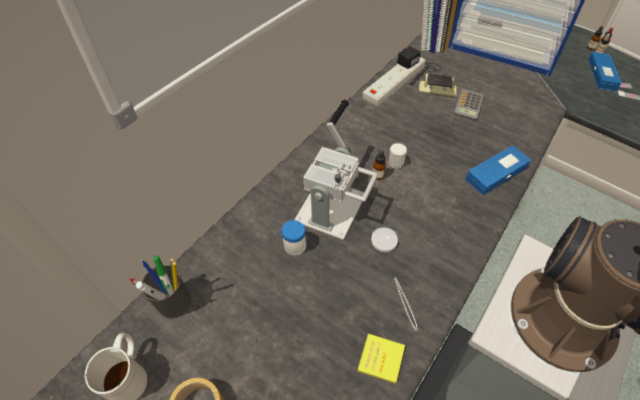

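View pics/side0.png

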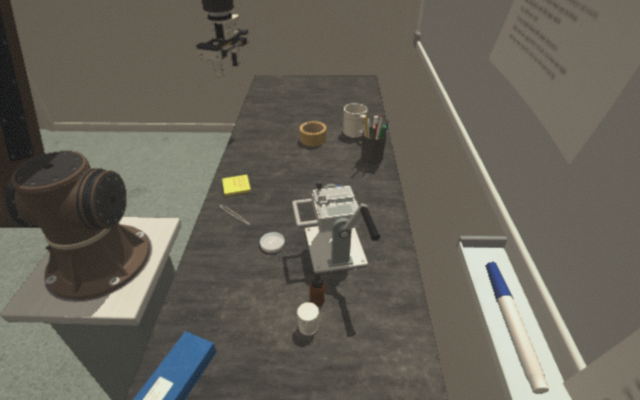

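The scene view shows the stand at about (335,190), dropper (379,166), small jar (397,155), big jar (293,237) and dish (384,240). In the side view the stand is at (337,230), dropper (317,291) and small jar (308,320). I'll zoom in on both in one picture.

```bash
python3 - <<'E'
import cv2,numpy as np
a=cv2.imread("pics/scene0.png")[90:260,280:420];b=cv2.imread("pics/side0.png")[175:345,255:390]
f=lambda i:cv2.resize(i,None,fx=2.85*1,fy=2.85,interpolation=cv2.INTER_CUBIC)
a=cv2.resize(a,(400,486),interpolation=cv2.INTER_CUBIC);b=cv2.resize(b,(386,486),interpolation=cv2.INTER_CUBIC)
cv2.imwrite("pics/z.png",np.hstack([a,b]))
E
```

```text
(no output)
```

View pics/z.png

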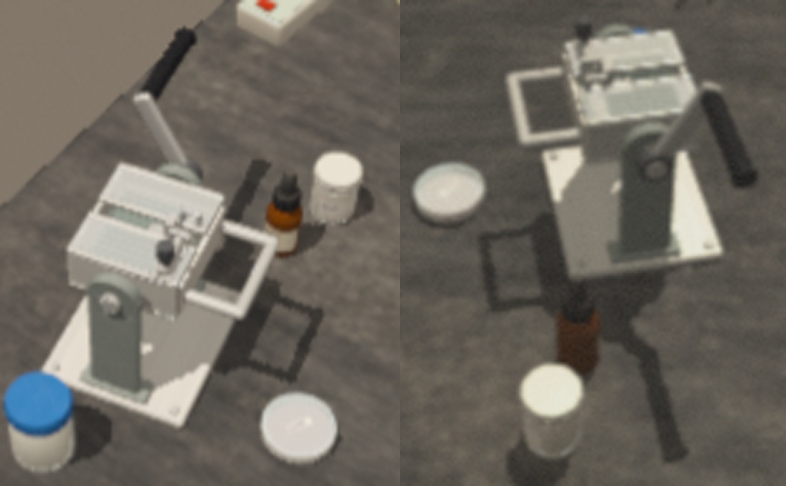

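The crops show in the scene view: base corners (45,370) and (182,425), knob (166,252), bar corners (275,243) and (240,312), grip ends (187,37) and (150,95). In the side view: base corners (570,272), (719,250) and (545,155), bar corners (513,75) and (524,140), grip (746,180). Next I fit the poses.

```bash
cat > h.py <<'E'
import numpy as np
from scipy.optimize import least_squares
from scipy.spatial.transform import Rotation as Rn
def proj(s,X,T=None):
    X=np.atleast_2d(X)
    if T is None: c=X@s["R"].T+s["t"]
    else: # T world_from_tool
        M=np.linalg.inv(T@s["tool_from_camera"]); c=X@M[:3,:3].T+M[:3,3]
    p=c[:,:2]/c[:,2:]; p=p*(1+s["k1"]*(p**2).sum(1,keepdims=True))
    return p*[s["fx"],s["fy"]]+[s["cx"],s["cy"]]
def tool(o):
    T=np.eye(4);T[:3,:3]=Rn.from_euler("xyz",o["orientation"],degrees=True).as_matrix();T[:3,3]=o["tool_pos"];return T
def st(p,X):
    c,s=np.cos(p[2]),np.sin(p[2]);X=np.atleast_2d(X)
    return np.c_[p[0]+c*X[:,0]-s*X[:,1],p[1]+s*X[:,0]+c*X[:,1],X[:,2]]
E
python3 - <<'E'
from plant import *
from h import *
S=snapshot("scene");D=snapshot("side")
a=lambda u,v:[280+u/2.857,90+v/2.857]
b=lambda u,v:[255+(u-400)/2.857,175+v/2.857]
F=[(S,(65,75,10),a(45,368)),(S,(-65,75,10),a(184,420)),(S,(-97,-38,130),a(275,240)),(S,(-97,38,130),a(240,315)),
(S,(37.5,-170,195),a(187,37)),(S,(37.5,-84,195),a(151,95)),
(D,(-65,-75,10),b(572,270)),(D,(65,-75,10),b(719,248)),(D,(-65,75,10),b(545,155)),(D,(-97,38,130),b(512,76)),(D,(-97,-38,130),b(523,142)),(D,(37.5,-170,195),b(746,178)),(D,(37.5,-84,195),b(708,92))]
f=lambda p:np.concatenate([(proj(s,st(p,np.array(X)/1000.))-np.array(u)).ravel() for s,X,u in F])
r=least_squares(f,[.55,0,0],loss="soft_l1");print(r.x,np.round(f(r.x).reshape(-1,2),1).tolist())
k=least_squares(lambda q:np.r_[(proj(S,st(r.x,[-.0315,q[0],.175]))-a(166,252)).ravel(),(proj(D,st(r.x,[-.0315,q[0],.175]))-b(584,38)).ravel()],[.04]);print("knob y",k.x,k.fun)
def pt(L):
    r=least_squares(lambda q:np.concatenate([(proj(s,[q[0],q[1],z])-u).ravel() for s,z,u in L]),[.5,-.1]);return r.x,np.round(r.fun,1)
for n,L in dict(drop=[(S,.096,a(288,180)),(D,.062,b(577,314)),(S,.0,a(281,247)),(D,.0,b(577,363))],sj=[(S,.056,a(338,168)),(D,.056,b(552,390))],bj=[(S,.072,a(38,400))],dish=[(S,.012,a(299,425)),(D,.012,b(450,190))]).items():
    x,e=pt(L); c,s=np.cos(r.x[2]),np.sin(r.x[2]);d=x-r.x[:2];print(n,x,"stand",[c*d[0]+s*d[1],-s*d[0]+c*d[1]],e)
for n,q in dict(bar=(-.092,0,.13),knob=(-.0315,k.x[0],.175),axle=(0,-.13,.13),grip=(.0375,-.135,.195)).items():print(n,st(r.x,q))
np.save("stand.npy",r.x)
E
```

```text
[0.57799321 0.05739971 0.20643396] [[-3.3, 0.4], [-2.3, 1.0], [0.1, 1.3], [0.3, -0.5], [-0.9, -1.1], [-2.8, 0.9], [-0.6, 1.6], [1.7, 1.6], [-0.8, -1.9], [-1.8, 1.3], [-1.3, 0.1], [-0.5, 0.8], [0.7, 1.4]]
knob y [0.03488611] [-0.83239117 -2.65215458  0.5830091  -2.91734869]
drop [ 0.53657502 -0.10508255] stand [np.float64(-0.07384293341968172), np.float64(-0.15054293154154208)] [ 0.8 -3.1 -0.8 -1.7 -0.5 -1.2 -0.5 -1.1]
sj [ 0.52193577 -0.17068042] stand [np.float64(-0.10161701260862935), np.float64(-0.2117474093239192)] [-0.6 -0.3 -0.5  0.1]
bj [0.57668626 0.1968101 ] stand [np.float64(0.027295870947421745), np.float64(0.13671832280569768)] [-0.  0.]
dish [0.41812657 0.06212121] stand [np.float64(-0.15550458569773004), np.float64(0.037389255919760514)] [-0.6 -0.3 -0.7  0. ]
bar [[0.48794654 0.03854239 0.13      ]]
knob [[0.54001137 0.08508854 0.175     ]]
axle [[ 0.60463942 -0.06984014  0.13      ]]
grip [[ 0.64236808 -0.06704757  0.195     ]]
```

```bash
R='[1,0.9,1,0,0,0,0]'
python3 -m handwheel '[[1,0.9,1,0,0,0,1],[1,0,0,0,0,0,0]]'
python3 -m handwheel '[[1,0,0,0,0,0,1],[1,0,0,0,0,0,1],[1,0,0,0,0,0,1],[1,0,0,0,0,0,1],[1,0,0,0,0,0,1]]'
```

```text
clock: 0.5
tool_pos: [0.233, 0.606, 0.405]
orientation: [180.0, 0.0, -25.1]
force: [0.4, 0.3, 0.4]
opening: 0.0873
gripper_force: 0.0
clock: 1.12
tool_pos: [0.2323, 0.6078, 0.4046]
orientation: [180.0, -0.0, -55.1]
force: [-0.2, 0.6, -0.1]
opening: 0.0878
gripper_force: 0.0
```

```bash

python3 -m handwheel '[[1,1,0.21,0,0,0,0],[1,1,0.21,0,0,0,0],[1,1,0.21,0,0,0,0],[1,1,0.21,0,0,0,0],[1,1,0.21,0,0,0,0]]'
python3 -m handwheel '[[1,1,0.21,0,0,0,0],[1,1,0.21,0,0,0,0],[1,1,0.21,0,0,0,0],[1,1,0.21,0,0,0,0],[1,1,0.21,0,0,0,0]]'
python3 -m handwheel '[[1,1,0.21,0,0,0,0],[1,1,0.21,0,0,0,0],[1,1,0.21,0,0,0,0],[1,1,0.21,0,0,0,0],[1,1,0.21,0,0,0,0]]'
python3 -m handwheel '[[1,1,0.21,0,0,0,0],[1,1,0.21,0,0,0,0],[1,1,0.21,0,0,0,0],[1,1,0.21,0,0,0,0],[1,1,0.21,0,0,0,0]]'
python3 -m handwheel '[[1,1,0.21,0,0,0,0],[1,1,0.21,0,0,0,0],[1,1,0.21,0,0,0,0],[1,1,0.21,0,0,0,0],[1,1,0.21,0,0,0,0]]'
python3 -m handwheel '[[1,1,0.21,0,0,0,0],[1,1,0.21,0,0,0,0],[1,1,0.21,0,0,0,0],[1,1,0.21,0,0,0,0],[1,1,0.21,0,0,0,0]]'
python3 -m handwheel '[[1,0,0,0,0,0,1],[1,0,0,0,0,0,1],[1,0,0,0,0,0,1],[1,0,0,0,0,0,1],[1,0,0,0,0,0,1]]'
python3 -m handwheel '[[1,0,0,0,0,0,1],[1,0,0,0,0,0,1],[1,0,0,0,0,0,1],[1,0,0,0,0,0,1],[1,0,0,0,0,0,1]]'
python3 -m handwheel '[[0,0,0,0,0,0,1],[0,0,0,0,0,0,1],[0,0,0,0,0,0,1],[0,0,0,0,0,0,1],[0,0,0,0,0,0,1]]'
python3 - <<'E'
from plant import *
from h import *
import cv2
p=np.load("stand.npy");T=tool(get_obs());s=snapshot("wrist");im=s["color"][:,:,::-1].copy()
for q in [(-.092,0,.13),(-.0315,.035,.175),(-.065,-.075,.01),(-.065,.075,.01),(.0375,-.17,.195),(-.097,-.038,.13),(-.097,.038,.13),(-.0738,-.1505,.096)]:
    u=proj(s,st(p,q),T)[0];print(q,u.round());cv2.circle(im,tuple(int(v) for v in u),3,(0,0,255),1)
cv2.imwrite("pics/w1.png",im)
E
```

```text
clock: 1.75
tool_pos: [0.2833, 0.4886, 0.4047]
orientation: [-180.0, 0.0, -54.9]
force: [0.3, -0.7, 0.5]
opening: 0.0877
gripper_force: 0.0
clock: 2.38
tool_pos: [0.3336, 0.371, 0.4047]
orientation: [-180.0, 0.0, -55.0]
force: [0.2, 0.5, 1.1]
opening: 0.0878
gripper_force: 0.0
clock: 3.0
tool_pos: [0.3837, 0.2536, 0.4047]
orientation: [-180.0, 0.0, -55.0]
force: [-0.1, 0.4, -0.0]
opening: 0.0879
gripper_force: 0.0
clock: 3.62
tool_pos: [0.4338, 0.1362, 0.4047]
orientation: [-180.0, -0.0, -55.0]
force: [0.9, -0.8, -0.0]
opening: 0.0878
gripper_force: 0.0
clock: 4.25
tool_pos: [0.4838, 0.0188, 0.4047]
orientation: [-180.0, -0.0, -55.0]
force: [-1.1, -0.1, 0.2]
opening: 0.0876
gripper_force: 0.0
clock: 4.88
tool_pos: [0.534, -0.0986, 0.4046]
orientation: [180.0, 0.0, -55.0]
force: [0.4, 0.2, 0.4]
opening: 0.0877
gripper_force: 0.0
clock: 5.5
tool_pos: [0.5337, -0.0979, 0.4046]
orientation: [180.0, -0.0, -85.2]
force: [0.6, -0.1, 0.3]
opening: 0.0876
gripper_force: 0.0
clock: 6.12
tool_pos: [0.5337, -0.0978, 0.4046]
orientation: [180.0, -0.0, -115.2]
force: [-0.1, -0.1, -0.7]
opening: 0.0874
gripper_force: 0.0
clock: 6.75
tool_pos: [0.5337, -0.0978, 0.4046]
orientation: [180.0, -0.0, -145.2]
force: [0.1, -0.5, -0.1]
opening: 0.0456
gripper_force: 0.0
(-0.092, 0, 0.13) [489. 248.]
(-0.0315, 0.035, 0.175) [514. 355.]
(-0.065, -0.075, 0.01) [373. 202.]
(-0.065, 0.075, 0.01) [483. 248.]
(0.0375, -0.17, 0.195) [223. 357.]
(-0.097, -0.038, 0.13) [452. 226.]
(-0.097, 0.038, 0.13) [530. 258.]
(-0.0738, -0.1505, 0.096) [315. 188.]
```

View pics/w1.png

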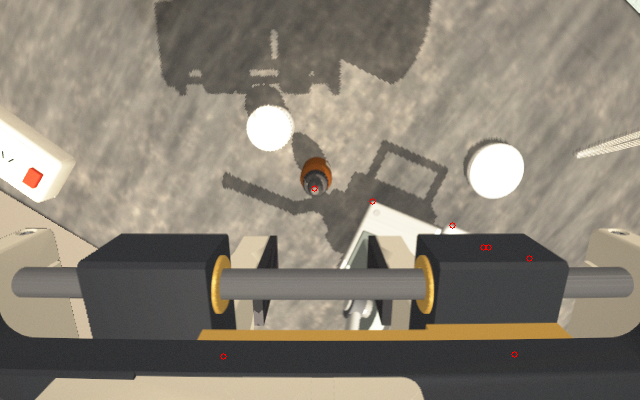

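The wrist view shows the dropper cap at (314,187), where it was predicted. The stand's base corner is at (378,199), predicted at (373,202), so the stand fit is about 5 mm off. The dropper fit is good enough to grasp.

```bash

python3 -m handwheel '[[0,0.06,-0.3,1,0,0,0],[0,0,0,1,0,0,0],[0,0,0,1,0,0,0],[0,0,0,1,0,0,0],[0,0,0,1,0,0,0]]'
python3 -m handwheel '[[0,0,0,1,0,0,0],[0,0,0,0.4,0,0,0],[0,0,0,0,0,0,0]]'
python3 - <<'E'
from plant import *
from h import *
import cv2
T=tool(get_obs());s=snapshot("wrist");im=s["color"][:,:,::-1].copy()
cv2.imwrite("pics/w2.png",im)
E
```

```text
clock: 7.42
tool_pos: [0.5369, -0.1047, 0.279]
orientation: [-180.0, 0.0, -144.8]
force: [-1.0, 0.7, -0.2]
opening: 0.044
gripper_force: 0.0
clock: 7.8
tool_pos: [0.5371, -0.1044, 0.2444]
orientation: [180.0, -0.1, -144.9]
force: [-0.4, 0.2, 0.1]
opening: 0.0437
gripper_force: 0.0
```

View pics/w2.png

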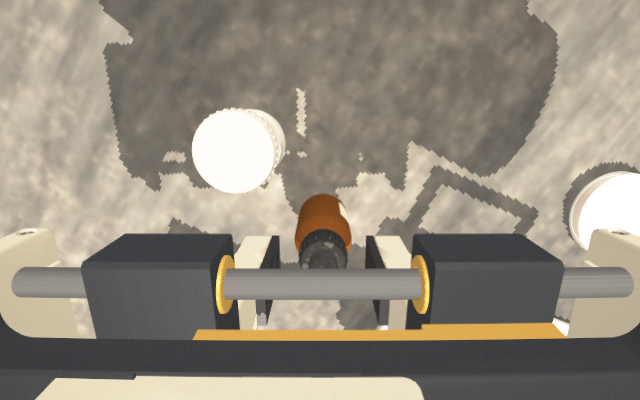

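The cap at (323,250) sits midway between the pads, with the jar clear to the left. Close and lift.

```bash

python3 -m handwheel '[[-1,0,0,0,0,0,0],[-1,0,0,0,0,0,0],[-1,0,0,0,0,0,0],[-1,0,0,0,0,0,0],[-1,0,0,0,0,0,0]]'
python3 -m handwheel '[[-1,0,0,-0.5,0,0,0],[-1,0,0,-1,0,0,0],[-1,0,0,-1,0,0,0],[-1,0,0,-0.9,0,0,0],[-1,0,0,0,0,0,0]]'
```

```text
clock: 8.48
tool_pos: [0.5374, -0.104, 0.245]
orientation: [-180.0, 0.0, -144.9]
force: [-1.0, 1.1, 3.0]
opening: 0.0137
gripper_force: 30.0
clock: 9.1
tool_pos: [0.5377, -0.104, 0.3321]
orientation: [-179.9, 0.2, -144.9]
force: [-1.2, -0.6, -1.0]
opening: 0.0138
gripper_force: 30.0
```

```bash

python3 -m handwheel '[[-1,0.52,-0.86,0,0,0,0],[-1,0.52,-0.86,0,0,0,0],[-1,0.52,-0.86,0,0,0,0],[-1,0.52,-0.86,0,0,0,0],[-1,0.52,-0.86,0,0,0,0]]'
python3 -m handwheel '[[-1,0.52,-0.86,0,0,0,0],[-1,0.52,-0.86,0,0,0,0],[-1,0,0,1,0,0,0],[-1,0,0,1,0,0,0],[-1,0,0,1,0,0,0]]'
python3 -m handwheel '[[-1,0,0,0.3,0,0,0],[-1,0,0,0.14,0,0,0],[-1,0,0,0,0,0,0]]'
```

```text
clock: 9.72
tool_pos: [0.5455, -0.2301, 0.329]
orientation: [179.9, -0.0, -145.0]
force: [0.7, 0.5, 0.7]
opening: 0.0136
gripper_force: 30.0
clock: 10.35
tool_pos: [0.5487, -0.2796, 0.2533]
orientation: [179.9, -0.0, -145.0]
force: [-0.7, -0.6, -0.7]
opening: 0.0137
gripper_force: 30.0
clock: 10.72
tool_pos: [0.5495, -0.2796, 0.245]
orientation: [-179.9, 0.0, -144.9]
force: [-0.7, 0.7, 3.9]
opening: 0.0137
gripper_force: 30.0
```

```bash

python3 -m handwheel '[[0.1,0,0,0,0,0,0],[0.1,0,0,0,0,0,0],[0.1,0,0,0,0,0,0],[0.1,0,0,0,0,0,0]]'
python3 -m handwheel '[[0.1,0,0,-1,0,0,0],[0.1,0,0,-1,0,0,0],[0.1,0,0,-1,0,0,0],[0.1,0,0,-1,0,0,1],[-1,0,0,-1,0,0,1]]'
python3 -m handwheel '[[-1,0,0,-1,0,0,1],[-1,0,0,-1,0,0,0.87],[-1,0.14,1,0,0,0,0],[-1,0.14,1,0,0,0,0],[-1,0.14,1,0,0,0,0]]'
python3 -m handwheel '[[-1,0.14,1,0,0,0,0],[-1,0.14,1,0,0,0,0],[-1,0.14,1,0,0,0,0],[-1,0.14,1,0,0,0,0],[-1,0.14,1,0,0,0,0]]'
python3 -m handwheel '[[-1,0.14,1,0,0,0,0],[-1,0.14,1,0,0,0,0],[-1,0.14,1,0,0,0,0],[-1,0.14,1,0,0,0,0],[-1,0.14,1,0,0,0,0]]'
python3 -m handwheel '[[-1,0.14,0.9,0,0,0,0],[-1,0,0,0,0,0,0]]'
python3 - <<'E'
from plant import *
from h import *
import cv2
p=np.load("stand.npy");T=tool(get_obs());s=snapshot("wrist");im=s["color"][:,:,::-1].copy()
for q in [(-.097,-.038,.13),(-.097,.038,.13),(-.0315,.035,.175),(-.065,-.075,.01),(-.065,.075,.01),(-.045,-.05,.152),(-.045,.05,.152),(0.0375,-.17,.195)]:
    u=proj(s,st(p,q),T)[0];print(q,u.round());cv2.circle(im,tuple(int(v) for v in u),2,(0,0,255),1)
cv2.imwrite("pics/w3.png",im)
cv2.imwrite("pics/side3.png",snapshot("side")["color"][:,:,::-1])
E
```

```text
clock: 11.22
tool_pos: [0.5491, -0.2795, 0.2436]
orientation: [180.0, -0.0, -145.0]
force: [0.6, -0.5, 1.0]
opening: 0.0459
gripper_force: 0.0
clock: 11.85
tool_pos: [0.5491, -0.2795, 0.3694]
orientation: [180.0, -0.0, -157.1]
force: [0.5, 0.1, 0.2]
opening: 0.0427
gripper_force: 0.0
clock: 12.48
tool_pos: [0.5231, -0.2076, 0.4186]
orientation: [180.0, -0.0, -168.2]
force: [0.5, -0.9, 0.8]
opening: 0.0007
gripper_force: 0.0
clock: 13.1
tool_pos: [0.4803, -0.0888, 0.4187]
orientation: [180.0, 0.0, -168.2]
force: [0.2, 0.1, 0.4]
opening: 0.0002
gripper_force: 0.0
clock: 13.72
tool_pos: [0.4375, 0.0299, 0.4187]
orientation: [180.0, 0.0, -168.2]
force: [-0.5, 0.9, 0.8]
opening: 0.0002
gripper_force: 0.0
clock: 13.98
tool_pos: [0.4295, 0.0514, 0.4188]
orientation: [180.0, 0.0, -168.1]
force: [-0.4, -0.1, 0.0]
opening: 0.001
gripper_force: 0.0
(-0.097, -0.038, 0.13) [252. 250.]
(-0.097, 0.038, 0.13) [338. 250.]
(-0.0315, 0.035, 0.175) [336. 348.]
(-0.065, -0.075, 0.01) [243. 233.]
(-0.065, 0.075, 0.01) [363. 233.]
(-0.045, -0.05, 0.152) [236. 316.]
(-0.045, 0.05, 0.152) [353. 317.]
(0.0375, -0.17, 0.195) [ 86. 432.]
```

View pics/w3.png

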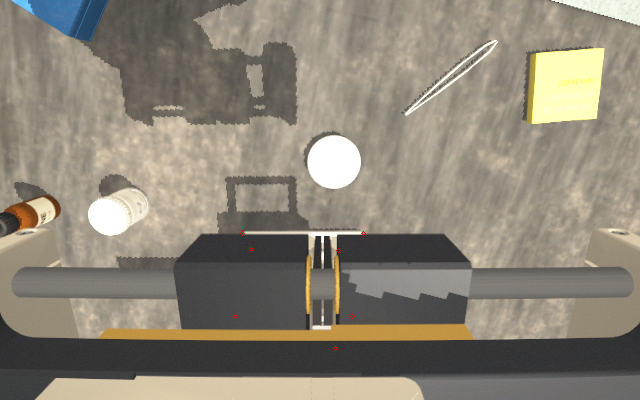

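View pics/side3.png

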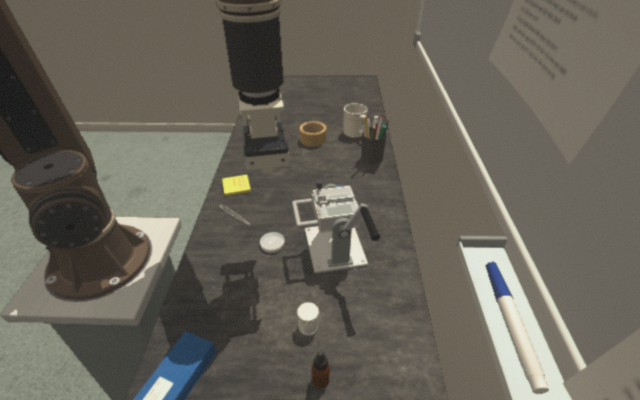

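The bottle now stands upright at (320,370) in the side view. In the wrist view the front edge of the base (243 to 362, row 233) matches the fit. Next I move over the stand to get a close look at the knob and bar.

```bash

python3 -m handwheel '[[-1,-1,0.08,0,0,0,0],[-1,-1,0.08,0,0,0,0],[-1,-1,0.08,0,0,0,0],[-1,-1,0.08,0,0,0,0],[-1,-1,0.08,0,0,0,0]]'
python3 -m handwheel '[[-1,-1,0.08,0,0,0,0],[-1,-1,0.08,0,0,0,0],[-1,0,0,0,0,0,0],[-1,0,0,0,0,0,0]]'
python3 - <<'E'
from plant import *
from h import *
import cv2
p=np.load("stand.npy");T=tool(get_obs());s=snapshot("wrist");im=s["color"][:,:,::-1].copy()
for q in [(-.092,-.038,.13),(-.092,.038,.13),(-.0315,.035,.183),(-.065,-.075,.01),(-.065,.075,.01),(-.045,-.05,.152),(-.045,.05,.152),(0.0375,-.17,.195)]:
    u=proj(s,st(p,q),T)[0];print(q,u.round());cv2.circle(im,tuple(int(v) for v in u),2,(0,0,255),1)
cv2.imwrite("pics/w4.png",im)
E
```

```text
clock: 14.7
tool_pos: [0.5514, 0.0853, 0.4183]
orientation: [-180.0, -0.0, -168.2]
force: [-0.6, -0.8, 0.7]
opening: 0.0004
gripper_force: 0.0
clock: 15.2
tool_pos: [0.5983, 0.0994, 0.4181]
orientation: [-180.0, -0.1, -168.2]
force: [-0.3, -0.5, 0.5]
opening: 0.0002
gripper_force: 0.0
(-0.092, -0.038, 0.13) [223.  40.]
(-0.092, 0.038, 0.13) [325.  39.]
(-0.0315, 0.035, 0.183) [321. 127.]
(-0.065, -0.075, 0.01) [222.  86.]
(-0.065, 0.075, 0.01) [357.  86.]
(-0.045, -0.05, 0.152) [202. 105.]
(-0.045, 0.05, 0.152) [342. 105.]
(0.0375, -0.17, 0.195) [ 15. 235.]
```

View pics/w4.png

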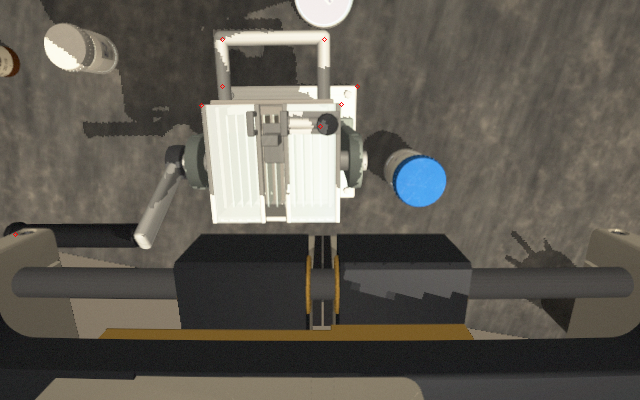

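The fit matches well. The knob is at (328,124), about 5 mm further out than predicted, at stand y of about 40 mm. I'll set the closed fingers beside it and push.

```bash

python3 -m handwheel '[[-1,0.81,0.6,0,0,0,0],[-1,0.81,0.6,0,0,0,0],[-1,0.81,0.6,0,0,0,0],[-1,0,0,1,0,0,0],[-1,0,0,1,0,0,0]]'
python3 -m handwheel '[[-1,0,0,0.7,0,0,0],[-1,0,0,0,0,0,0],[-1,0,0,0,0,0,0]]'
python3 -m handwheel '[[-1,0,-0.3,0,0,0,0],[-1,0,-0.3,0,0,0,0],[-1,0,0,0,0,0,0]]'
python3 -m handwheel '[[-1,0,-0.3,0,0,0,0],[-1,0,-0.3,0,0,0,0],[-1,0,0,0,0,0,0]]'
```

```text
clock: 15.88
tool_pos: [0.5288, 0.1315, 0.3692]
orientation: [179.9, 0.1, -168.1]
force: [-0.2, 0.6, -0.1]
opening: 0.0006
gripper_force: 0.0
clock: 16.25
tool_pos: [0.5298, 0.1317, 0.3522]
orientation: [180.0, 0.1, -168.2]
force: [-0.1, 0.3, -1.2]
opening: 0.0009
gripper_force: 0.0
clock: 16.62
tool_pos: [0.5329, 0.1164, 0.3514]
orientation: [180.0, 0.0, -168.2]
force: [0.2, 0.1, -0.7]
opening: 0.0007
gripper_force: 0.0
clock: 17.0
tool_pos: [0.536, 0.1018, 0.3512]
orientation: [-180.0, 0.0, -168.2]
force: [0.1, -0.6, -0.7]
opening: 0.0005
gripper_force: 0.0
```

```bash

python3 -m handwheel '[[-1,0,-0.3,0,0,0,0],[-1,0,-0.3,0,0,0,0],[-1,0,0,0,0,0,0]]'
python3 -m handwheel '[[-1,0,-0.3,0,0,0,0],[-1,0,0,0,0,0,0]]'
python3 - <<'E'
from plant import *
import cv2
cv2.imwrite("pics/w5.png",snapshot("wrist")["color"][:240,100:500,::-1])
E
```

```text
clock: 17.38
tool_pos: [0.5388, 0.0891, 0.3513]
orientation: [179.7, 0.1, -168.2]
force: [-5.6, 14.2, 3.2]
opening: 0.0003
gripper_force: 7.6
clock: 17.62
tool_pos: [0.5395, 0.0862, 0.3516]
orientation: [179.2, 0.2, -168.2]
force: [-19.3, 43.2, 9.6]
opening: 0.0005
gripper_force: 23.1
```

View pics/w5.png

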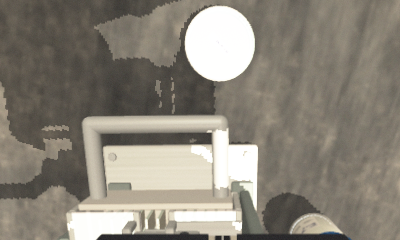

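The wrist crop shows the bar intact ahead of the cage, with the fingers at the bottom. Contact rose to 47 N, which looks like a hard stop. I'll back off, lift and measure the knob numerically from the earlier viewpoint.

```bash

python3 -m handwheel '[[-1,0,0.9,0,0,0,0],[-1,0,0,-1,0,0,0],[-1,-0.8,-0.2,-1,0,0,0],[-1,-0.8,0,-0.7,0,0,0],[-1,-0.8,0,0,0,0,0]]'
python3 -m handwheel '[[-1,0,0,0,0,0,0],[-1,0,0,0,0,0,0]]'
python3 - <<'E'
from plant import *
from h import *
import cv2
p=np.load("stand.npy");o=get_obs();T=tool(o);s=snapshot("wrist");g=cv2.cvtColor(s["color"],cv2.COLOR_RGB2GRAY)
for y in(.044,.04,.03,.018):print(y,proj(s,st(p,(-.0325,y,.183)),T)[0].round())
u=proj(s,st(p,(-.0325,.03,.183)),T)[0].astype(int);x0,y0=u[0]-60,max(u[1]-25,0)
n,l,q,c=cv2.connectedComponentsWithStats((g[y0:y0+50,x0:x0+120]<70).astype(np.uint8))
print([(a[4],(b+[x0,y0]).round()) for a,b in zip(q[1:],c[1:]) if a[4]>60])
# bar: bright rows along its midline
a=proj(s,st(p,[(-.092-d,0,.13) for d in np.arange(-.015,.016,.002)]),T)
print([(round(v[0]),round(v[1]),int(g[int(v[1]),int(v[0])])) for v in a if 0<=v[1]<400])
E
```

```text
clock: 18.3
tool_pos: [0.5965, 0.1093, 0.4205]
orientation: [180.0, 0.2, -168.2]
force: [0.1, -0.0, -0.2]
opening: 0.0002
gripper_force: 0.0
clock: 18.55
tool_pos: [0.5952, 0.1093, 0.4181]
orientation: [-180.0, -0.1, -168.2]
force: [0.4, -1.4, -0.9]
opening: 0.0002
gripper_force: 0.0
0.044 [319. 127.]
0.04 [312. 127.]
0.03 [297. 127.]
0.018 [278. 127.]
[(np.int32(369), array([277., 126.])), (np.int32(73), array([333., 142.]))]
[(261, 62, 58), (261, 60, 55), (261, 57, 59), (260, 54, 95), (260, 51, 93), (260, 48, 88), (260, 45, 176), (260, 42, 227), (260, 39, 240), (260, 37, 240), (260, 34, 196), (260, 31, 56), (259, 28, 59), (259, 25, 56), (259, 22, 64), (259, 19, 95)]
```

The knob is at stand y = 18 mm, so the bolt is fully home. Next is the hook and tug.

```bash

python3 -m handwheel '[[-1,0.95,-0.47,0,0,0,0],[-1,0.95,-0.47,0,0,0,0],[-1,0.95,-0.47,0,0,0,0],[-1,0.95,-0.47,0,0,0,0],[-1,0,0,0,0,0,0]]'
python3 -m handwheel '[[-1,0,0,1,0,0,0],[-1,0,0,1,0,0,0],[-1,0,0,1,0,0,0],[-1,0,0,1,0,0,0],[-1,0,0,0.75,0,0,0]]'
python3 -m handwheel '[[-1,0,0,0,0,0,0],[-1,0.2,0,0,0,0,0],[-1,0.1,0,0,0,0,0],[-1,0,0,0,0,0,0]]'
```

```text
clock: 19.23
tool_pos: [0.5105, 0.0432, 0.4193]
orientation: [180.0, 0.0, -168.2]
force: [-0.2, 0.9, 0.5]
opening: 0.0004
gripper_force: 0.0
clock: 19.85
tool_pos: [0.5122, 0.0445, 0.2989]
orientation: [-180.0, -0.0, -168.2]
force: [0.2, -0.5, -0.2]
opening: 0.0003
gripper_force: 0.0
clock: 20.35
tool_pos: [0.5048, 0.0428, 0.3007]
orientation: [180.0, 0.1, -168.2]
force: [0.8, 0.2, 0.2]
opening: 0.0005
gripper_force: 0.0
```

```bash

python3 -m handwheel '[[-1,0.1,0,0.05,0,0,0],[-1,0.1,0,0,0,0,0],[-1,0,0,0,0,0,0]]'
python3 -m handwheel '[[-1,0.1,0,0,0,0,0],[-1,0,0,0,0,0,0]]'
python3 -m handwheel '[[-1,0.1,0,0,0,0,0],[-1,0,0,0,0,0,0]]'
```

```text
clock: 20.72
tool_pos: [0.4999, 0.0417, 0.2987]
orientation: [180.0, 0.0, -168.2]
force: [0.3, -0.3, -0.4]
opening: 0.0005
gripper_force: 0.0
clock: 20.98
tool_pos: [0.4982, 0.0414, 0.299]
orientation: [180.0, 0.1, -168.2]
force: [5.8, -0.1, -1.7]
opening: 0.0002
gripper_force: 2.4
clock: 21.22
tool_pos: [0.4971, 0.0414, 0.2994]
orientation: [180.0, 0.3, -168.1]
force: [12.7, -1.8, -7.4]
opening: 0.0003
gripper_force: 5.7
```

```bash

python3 -m handwheel '[[-1,0.08,0,0,0,0,0],[-1,0,0,0,0,0,0],[-1,0,0,0,0,0,0]]'
python3 -m handwheel '[[-1,-0.5,0,0,0,0,0],[-1,-0.2,0,0,0,0,0],[-1,0,0,-1,0,0,0],[-1,0,0,-1,0,0,0],[-1,0,0,-1,0,0,0]]'
python3 -m handwheel '[[-1,0,0,-1,0,0,0],[-1,0,0,-1,0,0,0],[-1,0,0,-1,0,0,0],[-1,0,0,0,0,0,0]]'
```

```text
clock: 21.6
tool_pos: [0.4963, 0.0413, 0.2997]
orientation: [180.0, 0.5, -168.1]
force: [17.5, -1.1, -10.4]
opening: 0.0004
gripper_force: 8.2
clock: 22.22
tool_pos: [0.5099, 0.0437, 0.374]
orientation: [-180.0, -0.1, -168.2]
force: [1.1, -0.5, -0.6]
opening: 0.0004
gripper_force: 0.0
clock: 22.72
tool_pos: [0.5103, 0.0439, 0.4503]
orientation: [180.0, 0.1, -168.2]
force: [0.1, 0.1, -0.5]
opening: 0.0007
gripper_force: 0.0
```

The bolt held at 17 N. Now I go to the crank: translate, turn 90° and open partly.

```bash

python3 -m handwheel '[[-1,-0.71,-0.94,0,0,0,0],[-1,-0.71,-0.94,0,0,0,0],[-1,-0.71,-0.94,0,0,0,0],[-1,-0.71,-0.94,0,0,0,0],[-1,-0.71,-0.94,0,0,0,0]]'
python3 -m handwheel '[[0,-0.71,-0.94,0,0,0,0],[0,0,0,0,0,0,-1],[0,0,0,0,0,0,-1],[0,0,0,0,0,0,-1],[0,0,0,0,0,0,-1]]'
python3 -m handwheel '[[0,0,0,0,0,0,-1],[0,0,0,0,0,0,-1],[0,0,0,0,0,0,-1],[0,0,0,0,0,0,-1],[0,0,0,0,0,0,-1]]'
python3 -m handwheel '[[0,0,0,0,0,0,-1],[0,0,0,0,0,0,-1],[0,0,0,0,0,0,-1],[0,0,0,0,0,0,-1],[0,0,0,0,0,0,-1]]'
python3 -m handwheel '[[0,0,0,0,0,0,-1],[0,0,0,0,0,0,0]]'
```

```text
clock: 23.35
tool_pos: [0.6216, -0.0536, 0.4472]
orientation: [180.0, -0.1, -168.2]
force: [-0.5, 0.2, 0.0]
opening: 0.0006
gripper_force: 0.0
clock: 23.98
tool_pos: [0.6431, -0.0723, 0.4471]
orientation: [179.9, -0.1, -144.0]
force: [0.7, -0.2, -0.1]
opening: 0.0416
gripper_force: 0.0
clock: 24.6
tool_pos: [0.6431, -0.0722, 0.4472]
orientation: [179.9, -0.1, -114.0]
force: [-0.1, -0.5, -0.2]
opening: 0.044
gripper_force: 0.0
clock: 25.22
tool_pos: [0.6431, -0.0722, 0.4472]
orientation: [179.8, 0.0, -84.0]
force: [-0.4, 0.3, -0.6]
opening: 0.0435
gripper_force: 0.0
clock: 25.48
tool_pos: [0.6432, -0.0722, 0.4474]
orientation: [179.9, 0.0, -78.2]
force: [-0.6, 0.4, -1.2]
opening: 0.0441
gripper_force: 0.0
```

```bash

python3 -m handwheel '[[0,0,0,1,0,0,0],[0,0,0,1,0,0,0],[0,0,0,1,0,0,0],[0,0,0,0.74,0,0,0],[0,0,0,0,0,0,0]]'
python3 -m handwheel '[[-1,0,0,0,0,0,0],[-1,0,0,0,0,0,0],[-1,0,0,0,0,0,0],[-1,0,0,0,0,0,0]]'
```

```text
clock: 26.1
tool_pos: [0.6428, -0.0723, 0.353]
orientation: [179.8, 0.0, -78.3]
force: [-0.1, -0.5, -0.0]
opening: 0.044
gripper_force: 0.0
clock: 26.6
tool_pos: [0.6433, -0.0723, 0.3558]
orientation: [-180.0, -0.0, -78.2]
force: [-2.1, 0.9, 3.1]
opening: 0.0152
gripper_force: 30.0
```

```bash

python3 -m handwheel '[[-1,0,0.36,-0.15,0,0,0],[-1,0,0.36,-0.15,0,0,0],[-1,0,0.39,-0.05,0,0,0],[-1,0,0.39,-0.05,0,0,0],[-1,0,0,0,0,0,0]]'
```

```text
clock: 27.22
tool_pos: [0.6086, -0.0796, 0.3689]
orientation: [-179.4, -0.1, -78.1]
force: [3.1, 2.6, 10.5]
opening: 0.0149
gripper_force: 30.0
```

```bash

python3 -m handwheel '[[-1,0,0.39,0.05,0,0,0],[-1,0,0.39,0.05,0,0,0],[-1,0,0.36,0.15,0,0,0],[-1,0,0.36,0.15,0,0,0]]'
python3 -m handwheel '[[-1,0,0.31,0.24,0,0,0],[-1,0,0.31,0.24,0,0,0],[-1,0,0,0,0,0,0]]'
```

```text
clock: 27.72
tool_pos: [0.572, -0.0872, 0.358]
orientation: [-179.5, -0.1, -78.1]
force: [6.3, 1.7, 3.2]
opening: 0.015
gripper_force: 30.0
clock: 28.1
tool_pos: [0.5559, -0.0907, 0.3446]
orientation: [-179.7, -0.0, -78.1]
force: [5.1, 0.5, 2.2]
opening: 0.0154
gripper_force: 30.0
```

```bash

python3 -m handwheel '[[-1,0,0.24,0.31,0,0,0],[-1,0,0.24,0.31,0,0,0],[-1,0,0.15,0.36,0,0,0],[-1,0,0.15,0.36,0,0,0]]'
python3 -m handwheel '[[-1,0,0.05,0.39,0,0,0],[-1,0,0.05,0.39,0,0,0],[-1,0,-0.05,0.39,0,0,0],[-1,0,-0.05,0.39,0,0,0],[-1,0,0,0,0,0,0]]'
```

```text
clock: 28.6
tool_pos: [0.5368, -0.0947, 0.311]
orientation: [-179.8, -0.1, -78.1]
force: [2.9, 0.3, 6.3]
opening: 0.0151
gripper_force: 30.0
clock: 29.22
tool_pos: [0.5348, -0.0953, 0.2698]
orientation: [179.8, 0.0, -78.2]
force: [-2.3, -3.6, -1.5]
opening: 0.0148
gripper_force: 30.0
```

```bash

python3 -m handwheel '[[-1,0,-0.15,0.36,0,0,0],[-1,0,-0.15,0.36,0,0,0],[-1,0,-0.24,0.31,0,0,0],[-1,0,-0.24,0.31,0,0,0]]'
python3 -m handwheel '[[-1,0,-0.31,0.24,0,0,0],[-1,0,-0.31,0.24,0,0,0],[-1,0,0,0,0,0,0]]'
python3 -m handwheel '[[-1,0,-0.1,0.04,0,0,0],[-1,0,0,0,0,0,0]]'
```

```text
clock: 29.72
tool_pos: [0.5496, -0.0923, 0.2342]
orientation: [179.1, 0.1, -78.3]
force: [-15.5, -7.4, -2.9]
opening: 0.0153
gripper_force: 30.0
clock: 30.1
tool_pos: [0.5626, -0.0897, 0.2192]
orientation: [178.7, 0.1, -78.4]
force: [-14.5, -10.4, -18.4]
opening: 0.0156
gripper_force: 30.1
clock: 30.35
tool_pos: [0.564, -0.0894, 0.2181]
orientation: [178.6, 0.2, -78.4]
force: [-17.8, -10.8, -16.4]
opening: 0.0152
gripper_force: 30.1
```

```bash

python3 -m handwheel '[[-1,0,-0.2,0,0,0,0],[-1,0,0,0,0,0,0]]'
python3 -m handwheel '[[-1,0,-0.2,0,0,0,0],[-1,0,0,0,0,0,0]]'
python3 - <<'E'
from plant import *
from h import *
p=np.load("stand.npy");T=tool(get_obs());w=T@[0,0,.159,1];c,s=np.cos(p[2]),np.sin(p[2]);d=w[:2]-p[:2]
print("grasp pt stand",c*d[0]+s*d[1],-s*d[0]+c*d[1],w[2]-.13,get_obs()["force"],get_obs()["moment"])
E
```

```text
clock: 30.6
tool_pos: [0.5671, -0.0888, 0.2166]
orientation: [178.3, 0.2, -78.5]
force: [-22.4, -12.0, -21.5]
opening: 0.015
gripper_force: 30.0
clock: 30.85
tool_pos: [0.5705, -0.0881, 0.2151]
orientation: [178.1, 0.3, -78.6]
force: [-22.9, -12.0, -27.5]
opening: 0.0148
gripper_force: 29.9
grasp pt stand -0.04248108600043128 -0.14014107393611852 -0.07380992500786457 [-22.93513713 -12.0358043  -27.50943327] [-4.38452251  7.47394456  0.12669189]
```

```bash

python3 -m handwheel '[[-0.4,0,0,0,0,0,0],[-0.4,0,0,0,0,0,0],[-0.4,0,0,0,0,0,0]]'
python3 -m handwheel '[[-0.4,0,-0.2,0,0,0,0],[-0.4,0,0,0,0,0,0]]'
cat > g.py <<'E'
from plant import *
from h import *
p=np.load("stand.npy");o=get_obs();T=tool(o);w=T@[0,0,.159,1];c,s=np.cos(p[2]),np.sin(p[2]);d=w[:2]-p[:2]
print("grasp pt stand",c*d[0]+s*d[1],-s*d[0]+c*d[1],w[2]-.13,o["force"])
E
python3 g.py
```

```text
clock: 31.22
tool_pos: [0.5773, -0.0861, 0.2206]
orientation: [179.2, 0.1, -78.3]
force: [-11.1, -3.3, -8.0]
opening: 0.0264
gripper_force: 5.8
clock: 31.48
tool_pos: [0.5791, -0.0858, 0.2202]
orientation: [178.7, 0.2, -78.4]
force: [-25.1, -4.0, 3.4]
opening: 0.0266
gripper_force: 12.4
grasp pt stand -0.0319157475709745 -0.13993515571365983 -0.06872096074801451 [-25.13348101  -3.95820739   3.36779799]
```

The rod is at stand x of about -37 mm and resists firmly, so it is at the stop. I'll open, centre, lift clear and take a last look.

```bash

python3 -m handwheel '[[0.3,0,0.2,0,0,0,0],[0.3,0,0.2,0,0,0,0],[0.3,0,0,0,0,0,0],[0.3,0,0,0,0,0,0]]'
python3 g.py
python3 -m handwheel '[[0.3,0,0,-0.4,0,0,0],[0.3,0,0,-0.6,0,0,0],[0.3,0,0,-1,0,0,0],[0.3,0,0,-1,0,0,0],[0.3,0,0,-1,0,0,0]]'
python3 -m handwheel '[[0.3,0.5,0.5,-1,0,0,0],[0.3,1,1,-1,0,0,0],[0.3,1,1,-1,0,0,0],[0.3,1,1,-1,0,0,0],[0.3,0,0,0,0,0,0]]'
python3 - <<'E'
from plant import *
import cv2,numpy as np
f=lambda i:cv2.resize(np.ascontiguousarray(i[:,:,::-1]),(400,486),interpolation=cv2.INTER_CUBIC)
a=f(snapshot("scene")["color"][90:260,280:420]);b=f(snapshot("side")["color"][175:395,255:435])
cv2.imwrite("pics/end.png",np.hstack([a,b]))
E
```

```text
clock: 31.98
tool_pos: [0.578, -0.0859, 0.2247]
orientation: [-179.9, -0.0, -78.2]
force: [-0.1, -0.1, -0.2]
opening: 0.056
gripper_force: 0.0
grasp pt stand -0.029183235666092017 -0.14027358493361303 -0.06432954496820883 [-0.06586872 -0.07160025 -0.19497038]
clock: 32.6
tool_pos: [0.5774, -0.0861, 0.3264]
orientation: [-179.9, -0.0, -78.2]
force: [0.2, -0.6, -0.3]
opening: 0.0568
gripper_force: 0.0
clock: 33.22
tool_pos: [0.5087, -0.1913, 0.428]
orientation: [-179.7, -0.1, -78.3]
force: [0.2, 0.7, -0.5]
opening: 0.0571
gripper_force: 0.0
```

View pics/end.png

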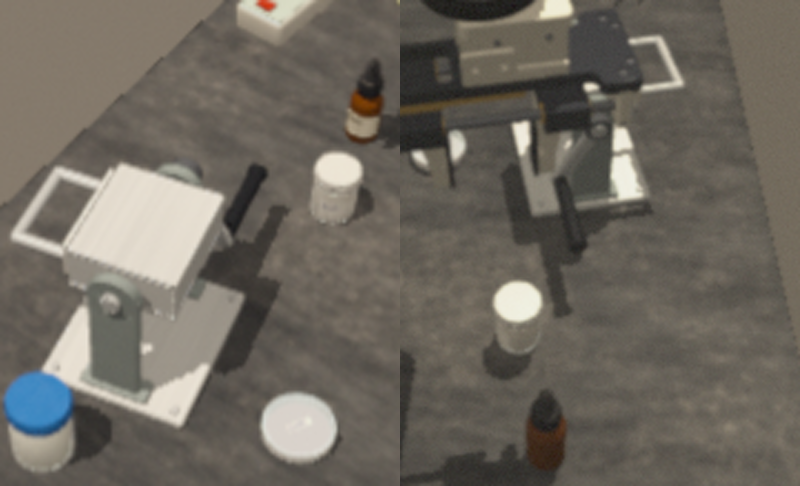

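The last picture shows the cage level and upside down with its handle on the far side at (55,210) and the crank down at (245,195). The bottle is upright at (365,105), and the jars and dish have not moved. Handing in.

```bash
python3 -c "
from plant import *
print(close_job())"
```

```text
the job is handed in; nothing more can be done
None
```

I handed the job in at about 33 s. The bottle stands upright about 0.22 m from the crank, the bolt went home and held a 17 N tug, and the crank is down at its stop with the cassette upside down; no verdict came back, and I could not see the bolt once the cage was inverted.

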